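Set out square-tube samples by size

ROBOT

A 6-joint arm with a two-finger parallel gripper is mounted at the origin on the work surface. World frame = base frame: x ahead of the robot, y to its left, z up, the work surface at z = 0. Lengths are in mm, angles in rad, forces in N, time in s.
With the tool pointing down it reaches from about 250 to 775 mm from the base axis. Payload 4 kg.
Tool frame: the origin (TCP) lies at the very end of the fingers, on their centre line; the grasp point (between the pads) lies 19 mm behind it; z points along the fingers, y is the direction in which the jaws open and shut (so a half turn about z gives the same grasp; the last joint's range is limited). The gripper opens to 94 mm and grips with 3 to 60 N. Pads are 16 mm wide; open, the fingers measure 119 mm over their backs; the gripper's body (75 mm by 177 mm) begins 78 mm behind the grasp point.
Start: joints at [-1.255, 0.087, 1.371, -0, 1.684, -0.103], TCP at [223.665, -502.488, 205.506] pointing down, gripper open.
Joint ranges: [-3.1, 3.1], [-0.76, 2.03], [0.27, 2.55], [-1.08, 4.22], [0.17, 2.65], [-2.57, 2.57]. Speed limits (rad/s): [2.79, 2.79, 3.14, 3.14, 3.14, 3.14].

INTERFACE

Orientations are given as a 3x3 rotation matrix whose columns are the frame's x, y, z axes.
In Python, from bench import monitor, eyes, job gives the robot as it stands.
- The arm moves only by the tool apply_moves, never from a script. Its argument "plan" is a list of rows, each an object with "slide": the shift along the world's x, y, z in mm, a list of three; "twist": the turn about the world's z in degrees; "grip": the opening in per cent of the stroke, from 0 (shut) to 100 (fully open). In form: [{"slide": [tx, ty, tz], "twist": twist, "grip": grip}, ...]. A call has 1 to 20 rows; each row shifts and turns the commanded pose from where the row before left it; what a row does not reach is not made up. A row lasts 1/12 s, in which the tool goes at most 41.7 mm and 7.16 degrees, less where a joint would pass 70% of its speed; a pose out of reach is approached as far as the arm can. A call with a gripper value outside its range is refused whole. The fingers move at their own pace and stop on an object; the grip force is fixed at half the most. Time passes only in rows, so rows that do not move let the fingers close. It gives the time, the measured TCP pose, the force and the opening at its end, in the units of the state.
- monitor.get_state(): the state, without advancing time (a new reading comes with each control period).
- eyes.camera(name): name is "side" or "top" or "wrist"; returns a dict with "color" (420x560x3 uint8, red, green, blue), "mtx" (3x3 intrinsics, pixels), "R" (3x3) and "t" (3): a world point X has camera coordinates R X + t; the wrist camera has in their place "tool_from_camera" (4x4, takes a point from camera to tool coordinates, whose origin is the TCP and whose axes are the flange's). Camera axes: x right, y down, z forward; pixel columns grow to the right and rows downward; lengths in mm; the calibration is good to about 2 mm. A picture is of the moment at which its call begins: read the wrist's pose just before it. There is no depth.
- job.job_done(): hands the job in, once; it reports no verdict.
The state is a dict: "time_s": time; "q": joint angles; "joint_velocities": joint speeds; "joint_torque": joint torques, N m; "tcp_pos": TCP position; "orientation": TCP orientation; "force": force on the tool from outside, world axes, zero at the start; "ft_torque": the same for the moment, N m; "grip_width": finger opening in mm.
Only numpy, scipy, OpenCV 4.12 (cv2) and the standard library are available. Lean on these libraries where they do the work, as an engineer would, in place of code of your own. Each camera call takes 0.05 s, during which the arm holds its last target.

TASK

Lay the four square-tube offcuts from the bin out on the sample board, one on each rubber pad, centred on its pad and lying along the pad's long side, in order of thickness: the thinnest next to the upright end plate, the thickest at the other end. The thinnest lies under another tube in the bin. Leave the tape measure where it is.

Things in the scene. Friction and masses are not known exactly. Their poses are not given: they have to be found in the camera images.
- tube_20: Loose offcut of bare square steel tube, 20 x 20 mm in section (3 mm wall, open ends), 100 mm long like the others, about 0.16 kg. Origin at its very centre; x axis along the tube. The thinnest. On the bin's floor UNDER tube_40, which crosses its middle; its two ends show.
- tube_30: Loose offcut of bare square steel tube, 30 x 30 mm in section (3 mm wall, open ends), 100 mm long like the others, about 0.25 kg. Origin at its very centre; x axis along the tube. Second thinnest. On the bin's floor. The bin: fixed, dark steel, outside 260 x 300 mm, walls 32 mm high, floor 5 mm above the work surface.
- tube_40: Loose offcut of bare square steel tube, 40 x 40 mm in section (3 mm wall, open ends), 100 mm long like the others, about 0.35 kg. Origin at its very centre; x axis along the tube. Second thickest. Starts in the bin, crosswise on top of tube_20.
- tube_50: Loose offcut of bare square steel tube, 50 x 50 mm in section (3 mm wall, open ends), 100 mm long like the others, about 0.44 kg. Origin at its very centre; x axis along the tube. The thickest. On the bin's floor. Beside each tube's sides, at mid-length, 25 mm or more is free of walls and other tubes.
- pad_a: Fixed black rubber pad, 90 mm (its x) by 60 mm (its y), 3 mm thick, on the 18 mm thick wooden sample board; origin at the centre of its underside, so the top is at +3 mm. The four pads are alike and lie in a row along y, about 82 mm apart, in the order pad_a, pad_b, pad_c, pad_d. The tube lies along the pad's x axis, across the row.
- pad_b: Fixed black rubber pad, 90 mm (its x) by 60 mm (its y), 3 mm thick, on the 18 mm thick wooden sample board; origin at the centre of its underside, so the top is at +3 mm. The four pads are alike and lie in a row along y, about 82 mm apart, in the order pad_a, pad_b, pad_c, pad_d. The tube lies along the pad's x axis, across the row.
- pad_c: Fixed black rubber pad, 90 mm (its x) by 60 mm (its y), 3 mm thick, on the 18 mm thick wooden sample board; origin at the centre of its underside, so the top is at +3 mm. The four pads are alike and lie in a row along y, about 82 mm apart, in the order pad_a, pad_b, pad_c, pad_d. The tube lies along the pad's x axis, across the row.
- pad_d: Fixed black rubber pad, 90 mm (its x) by 60 mm (its y), 3 mm thick, on the 18 mm thick wooden sample board; origin at the centre of its underside, so the top is at +3 mm. The four pads are alike and lie in a row along y, about 82 mm apart, in the order pad_a, pad_b, pad_c, pad_d. The tube lies along the pad's x axis, across the row.
- end_plate: Upright steel plate, 100 mm wide across the row, 4 mm thick and 45 mm tall, on a 24 mm wide foot, fixed on one end of the sample board about 51 mm beyond the middle of the last pad: sometimes it is beside pad_a, sometimes beside pad_d. It marks the thin end of the row. The board's other end has only a flat strip 3 mm thick. Origin at the centre of its underside.
- tape: Bystander: black tape measure 70 x 65 x 34 mm, lying loose on the robot side of the work. Origin at the centre of its underside.
There are look-alikes about, which are no part of the job. Leave any turquoise look-alike of the tube_20 alone.

How it is judged (in metres and radians):
At the end, for the whole second after the job is handed in: Counting from the pad beside the end plate, the pads carry the 20, 30, 40 and 50 mm tubes; each tube's centre is within 12 mm of its pad's centre horizontally, its length within 0.2 rad (11 degrees) of the pad's x axis, resting flat on the pad (height within 4 mm), at rest (((horizontal distance between end_plate and pad_a below 0.12 m and horizontal distance between tube_20 and pad_a below 0.012 m and angle between the x axis of tube_20 and the x axis of pad_a, either way round below 0.2 rad and z of tube_20 in the frame of pad_a between 0.009 and 0.017 m and horizontal distance between tube_30 and pad_b below 0.012 m and angle between the x axis of tube_30 and the x axis of pad_b, either way round below 0.2 rad and z of tube_30 in the frame of pad_b between 0.014 and 0.022 m and horizontal distance between tube_40 and pad_c below 0.012 m and angle between the x axis of tube_40 and the x axis of pad_c, either way round below 0.2 rad and z of tube_40 in the frame of pad_c between 0.019 and 0.027 m and horizontal distance between tube_50 and pad_d below 0.012 m and angle between the x axis of tube_50 and the x axis of pad_d, either way round below 0.2 rad and z of tube_50 in the frame of pad_d between 0.024 and 0.032 m) or (horizontal distance between end_plate and pad_d below 0.12 m and horizontal distance between tube_20 and pad_d below 0.012 m and angle between the x axis of tube_20 and the x axis of pad_d, either way round below 0.2 rad and z of tube_20 in the frame of pad_d between 0.009 and 0.017 m and horizontal distance between tube_30 and pad_c below 0.012 m and angle between the x axis of tube_30 and the x axis of pad_c, either way round below 0.2 rad and z of tube_30 in the frame of pad_c between 0.014 and 0.022 m and horizontal distance between tube_40 and pad_b below 0.012 m and angle between the x axis of tube_40 and the x axis of pad_b, either way round below 0.2 rad and z of tube_40 in the frame of pad_b between 0.019 and 0.027 m and horizontal distance between tube_50 and pad_a below 0.012 m and angle between the x axis of tube_50 and the x axis of pad_a, either way round below 0.2 rad and z of tube_50 in the frame of pad_a between 0.024 and 0.032 m)) and linear speed of each of tube_20, tube_30, tube_40, tube_50 below 0.02 m/s and angular speed of each of tube_20, tube_30, tube_40, tube_50 below 0.2 rad/s); the robot touches nothing.
It fails at once if the tape measure is pushed more than 30 mm (distance of tape from where it was at the start of the episode above 0.03 m).
It also fails if it takes over 120 s, if anything falls off the work surface, if the arm or the gripper's body presses on something with over 40 N, if the wrist force passes 120 N, or if a joint passes its speed limit or range.

## Working session

There is one attempt and no reset: what is moved stays moved. The work goes in short steps, Python scripts to look and compute and a tool call to move; the robot and the scene stay as the last step left them, time stands still between calls to the robot, and variables do not carry over. Pictures are saved under pics/ and viewed, and the job is handed in when it is done.

Besides the shell and the picture viewer there is one more tool, called after ">>>" as name([rows], argument=value, ...), one row to a line, values as JSON. apply_moves: Moves the arm, as the interface text tells. Its arguments: {"type":"object","properties":{"plan":{"type":"array","items":{"type":"object","properties":{"slide":{"type":"array","items":{"type":"number"}},"twist":{"type":"number"},"grip":{"type":"number"}}}}},"required":["plan"]}

```bash
mkdir -p pics; ls; python3 - <<'E'
from bench import monitor, eyes
import cv2
s=monitor.get_state(); print({k:s[k] for k in ('time_s','tcp_pos','orientation','force','grip_width')})
for n in ('top','side','wrist'):
    c=eyes.camera(n); cv2.imwrite(f'pics/{n}0.png',c['color'][:,:,::-1]); print(n,c['mtx'],c.get('R'),c.get('t'),c.get('tool_from_camera'))
E
```

```text
pics
{'time_s': 0.0, 'tcp_pos': array([ 223.47910301, -501.9307044 ,  204.31237117]), 'orientation': array([[ 9.13571874e-01,  4.06676696e-01, -7.04701014e-04],
       [ 4.06677250e-01, -9.13569460e-01,  2.11112386e-03],
       [ 2.14751553e-04, -2.21524925e-03, -9.99997523e-01]]), 'force': array([-1.47562071, -0.34390249,  0.64491943]), 'grip_width': 94.38101442860618}
top [[381.56679797   0.         281.59630974]
 [  0.         381.56679797 206.02814933]
 [  0.           0.           1.        ]] [[ 0.13062931 -0.99142867 -0.00227575]
 [-0.97152036 -0.12754783 -0.19969914]
 [ 0.19769719  0.0282975  -0.97985462]] [-51.61015743 488.52330916 887.17672839] None
side [[511.60506805   0.         282.4585689 ]
 [  0.         511.60506805 213.08993461]
 [  0.           0.           1.        ]] [[-0.76244581 -0.64703439  0.00478437]
 [-0.38760293  0.45079396 -0.80408257]
 [ 0.51811231 -0.61492382 -0.59449839]] [ 375.39388783  238.71696553 1049.93721226] None
wrist [[375.57299683   0.         270.96930431]
 [  0.         375.57299683 206.50339504]
 [  0.           0.           1.        ]] None None [[-6.29099252e-04 -9.67166820e-01 -2.54141588e-01  7.36511242e+01]
 [ 9.99999797e-01 -6.33333177e-04 -6.51616686e-05  7.06006668e-02]
 [-9.79340952e-05 -2.54141577e-01  9.67167022e-01 -1.79951985e+02]
 [ 0.00000000e+00  0.00000000e+00  0.00000000e+00  1.00000000e+00]]
```

View pics/top0.png

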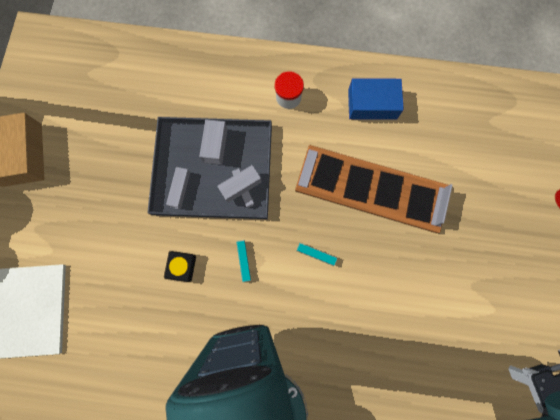

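View pics/side0.png

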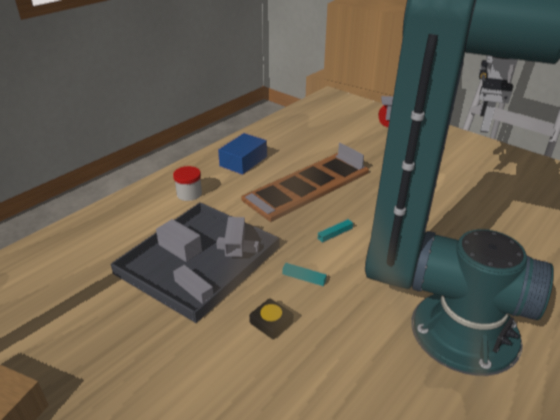

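View pics/wrist0.png

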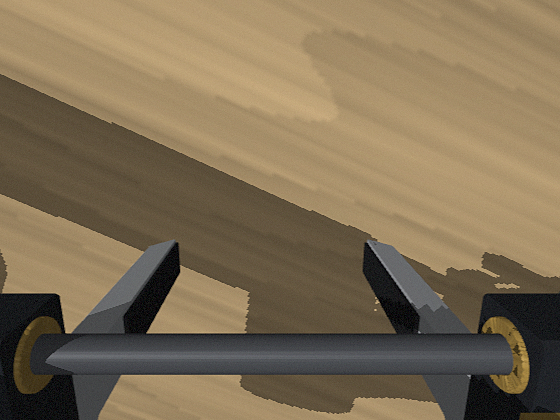

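The top view shows the bin at (212,168) with the four tubes. The board spans (300,170) to (450,210) and the tape is at (180,266). Two turquoise look-alikes lie outside the bin at (244,261) and (318,254). In the side view the upright plate is at (350,156), the end far from the bin, and the flat strip is at (258,204). I'll enlarge next.

```bash
cat > h.py <<'E'
import numpy as np, cv2
from bench import monitor, eyes
def proj(c,X):
    p=c['R']@np.asarray(X,float)+c['t']; p=c['mtx']@p; return p[:2]/p[2]
def unproj(c,uv,z,R=None,t=None):
    R=c['R'] if R is None else R; t=c['t'] if t is None else t
    d=R.T@np.linalg.solve(c['mtx'],[uv[0],uv[1],1]); o=-R.T@t
    return o+d*(z-o[2])/d[2]
def wristcam(n=None):
    s=monitor.get_state(); c=eyes.camera('wrist'); T=c['tool_from_camera']
    Rw=s['orientation']@T[:3,:3]; o=s['tcp_pos']+s['orientation']@T[:3,3]
    c['R']=Rw.T; c['t']=-Rw.T@o
    if n: cv2.imwrite(n,c['color'][:,:,::-1]); np.savez(n[:-4]+'.npz',mtx=c['mtx'],R=c['R'],t=c['t'])
    return s,c
def load(n): return dict(np.load(n))
def crop(src,x0,y0,x1,y1,f,out):
    im=cv2.imread(src)[y0:y1,x0:x1]; im=cv2.resize(im,None,fx=f,fy=f,interpolation=cv2.INTER_CUBIC)
    for x in range((x0//10+1)*10,x1,10): cv2.putText(im,str(x),((x-x0)*f,10),0,.35,(0,255,255),1);cv2.line(im,((x-x0)*f,12),((x-x0)*f,18),(0,255,255),1)
    for y in range((y0//10+1)*10,y1,10): cv2.putText(im,str(y),(0,(y-y0)*f),0,.35,(0,255,255),1)
    cv2.imwrite(out,im)
E
python3 - <<'E'
from h import *
crop('pics/top0.png',145,110,280,225,5,'pics/topbin.png')
crop('pics/top0.png',290,135,460,240,4,'pics/topboard.png')
c=eyes.camera('top')
for n,uv,z in [('tape',(180,266),34),('binTL',(160,118),32),('binBR',(270,217),32),('plate',(443,207),40),('strip',(308,168),21),('t50',(212,140),55),('t40',(239,184),60),('t30',(177,188),35),('red cap',(289,85),50)]: print(n,unproj(c,uv,z).round(0))
E
```

```text
tape [315. 237.  34.]
binTL [687. 360.  32.]
binBR [463.  38.  32.]
plate [ 543. -384.   40.]
strip [605. -41.  21.]
t50 [636. 209.  55.]
t40 [530. 123.  60.]
t30 [506. 280.  35.]
red cap [814.  36.  50.]
```

View pics/topbin.png

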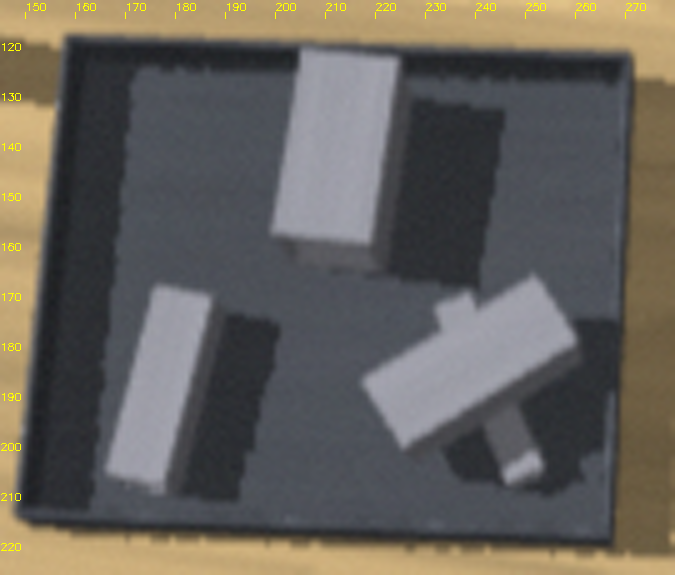

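View pics/topboard.png

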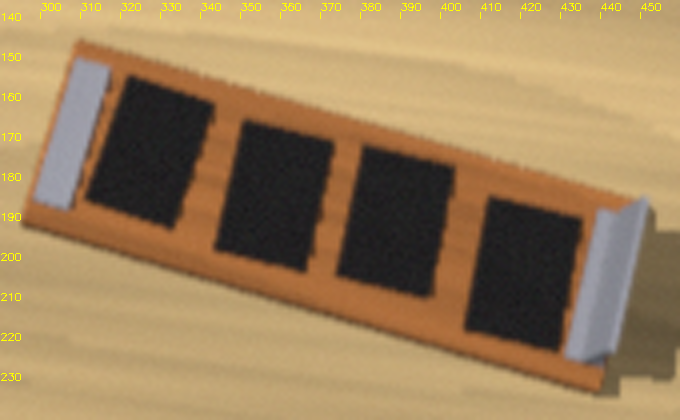

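```bash
python3 - <<'E'
from h import *
c=eyes.camera('top')
def rep(n,P,o,f,z):
    W=np.array([unproj(c,(o[0]+x/f-.0,o[1]+y/f),z)[:2] for x,y in P])
    a=np.linalg.norm(W[1]-W[0]),np.linalg.norm(W[2]-W[1]),np.linalg.norm(W[3]-W[2]),np.linalg.norm(W[0]-W[3])
    l=(W[0]+W[1]-W[2]-W[3]) 
    if a[0]+a[2]>a[1]+a[3]: l=W[1]+W[2]-W[0]-W[3]
    print(n,W.mean(0).round(1),'sides',np.round(a),'ang long',round(np.degrees(np.arctan2(l[1],l[0])),1))
B=(290,135)
rep('p1',[(130,75),(215,103),(173,229),(86,200)],B,4,21)
rep('p2',[(243,120),(334,142),(306,271),(214,248)],B,4,21)
rep('p3',[(363,146),(455,168),(432,297),(337,275)],B,4,21)
rep('p4',[(490,197),(582,219),(560,351),(465,330)],B,4,21)
K=(145,110)
rep('t50',[(300,48),(401,57),(372,245),(271,235)],K,5,55)
rep('t30',[(155,284),(212,296),(164,489),(106,470)],K,5,35)
rep('t40',[(533,274),(577,341),(405,451),(362,382)],K,5,65)
a=unproj(c,(145+452/5,110+298/5),25);b=unproj(c,(145+523/5,110+460/5),25);print('t20 ends',a,b,np.linalg.norm(a-b),(a+b)/2,np.degrees(np.arctan2(*(a-b)[1::-1])))
E
```

```text
p1 [598.8 -93.1] sides [58. 89. 58. 89.] ang long -12.0
p2 [ 580.3 -174.3] sides [60. 88. 60. 87.] ang long -6.8
p3 [ 573.2 -253.3] sides [60. 87. 61. 87.] ang long -6.0
p4 [ 549.4 -335.8] sides [59. 88. 60. 89.] ang long -6.3
t50 [638.5 209. ] sides [ 52. 101.  51. 101.] ang long 1.2
t30 [508.7 281. ] sides [ 30. 102.  31.  99.] ang long -3.5
t40 [533.  123.2] sides [41. 99. 41. 99.] ang long -48.8
t20 ends [575.22605427 143.4077467   25.        ] [495.74251113  94.68621502  25.        ] 93.22779241519989 [535.4842827  119.04698086  25.        ] 31.507311986435017
```

Tube and pad sizes check out (102×51, 100×30, 99×41 and so on). The plate is beside the right-hand pad, p4, so the order is 20→p4, 30→p3, 40→p2 and 50→p1. First I'll move over tube_40.

>>> apply_moves([
  {"slide":[16,32,1],"twist":5.4,"grip":72},
  {"slide":[16,32,1],"twist":5.4,"grip":72},
  {"slide":[16,32,1],"twist":5.4,"grip":72},
  {"slide":[16,32,1],"twist":5.4,"grip":72},
  {"slide":[16,32,1],"twist":5.4,"grip":72},
  {"slide":[16,32,1],"twist":5.4,"grip":72},
  {"slide":[16,32,1],"twist":5.4,"grip":72},
  {"slide":[16,32,1],"twist":5.4,"grip":72},
  {"slide":[16,32,1],"twist":5.4,"grip":72},
  {"slide":[16,32,1],"twist":5.4,"grip":72},
  {"slide":[16,32,1],"twist":5.4,"grip":72},
  {"slide":[16,32,1],"twist":5.4,"grip":72},
  {"slide":[16,32,1],"twist":5.4,"grip":72},
  {"slide":[16,32,1],"twist":5.4,"grip":72},
  {"slide":[16,32,1],"twist":5.4,"grip":72},
  {"slide":[16,32,1],"twist":5.4,"grip":72},
  {"slide":[16,32,1],"twist":5.4,"grip":72},
  {"slide":[16,32,1],"twist":5.4,"grip":72},
  {"slide":[16,32,1],"twist":5.4,"grip":72},
  {"slide":[6,17,0],"twist":4.6,"grip":72},
])

```text
time_s: 1.92
tcp_pos: [534.7, 125.9, 224.0]
orientation: [[-0.664, 0.748, 0.0], [0.748, 0.664, 0.001], [0.001, 0.001, -1.0]]
force: [-0.5, -0.1, 0.1]
grip_width: 67.8
```

```bash
python3 - <<'E'
from h import *
s,c=wristcam('pics/w1.png'); print(s['tcp_pos'])
E
```

```text
[534.71348972 125.94059432 223.97027671]
```

View pics/w1.png

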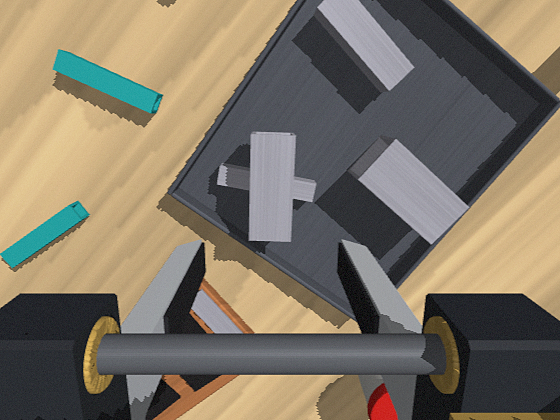

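The wrist view shows all four tubes. tube_40's top is (252,133)–(291,241), tube_20's ends are at (219,176) and (315,191), and tube_30's top is (318,5)–(413,75). I'll compute from these pixels.

```bash
cat >> h.py <<'E'
def rep(c,n,P,z):
    W=np.array([unproj(c,p,z)[:2] for p in P])
    a=[np.linalg.norm(W[i]-W[i-1]) for i in (1,2,3,0)]
    l=(W[0]+W[1]-W[2]-W[3])
    if a[0]+a[2]>a[1]+a[3]: l=W[1]+W[2]-W[0]-W[3]
    print(n,W.mean(0).round(1),'sides',np.round(a),'long deg',round(np.degrees(np.arctan2(l[1],l[0])),1))
E
python3 - <<'E'
from h import *
c=load('pics/w1.npz')
rep(c,'t40',[(252,133),(295,133),(291,241),(249,241)],65)
rep(c,'t20',[(221,165),(317,181),(313,201),(217,185)],25)
rep(c,'t30',[(345,-8),(413,67),(389,90),(318,10)],35)
rep(c,'t50',[(392,139),(468,209),(431,244),(359,172)],55)
E
```

```text
t40 [534.4 127.4] sides [ 38. 102.  40. 102.] long deg 129.8
t20 [532.6 122.7] sides [ 99.  21. 101.  21.] long deg 31.9
t30 [512.1 283.4] sides [91. 29. 97. 28.] long deg -2.5
t50 [638.5 213. ] sides [103.  48. 104.  42.] long deg -0.3
```

>>> apply_moves([
  {"slide":[-1,0,-35],"twist":-1.2,"grip":72},
  {"slide":[0,0,-35],"twist":0,"grip":72},
  {"slide":[0,0,-35],"twist":0,"grip":72},
  {"slide":[0,0,-35],"twist":0,"grip":72},
  {"slide":[0,0,-25],"twist":0,"grip":72},
  {"slide":[0,0,-15],"twist":0,"grip":72},
  {"slide":[0,0,-10],"twist":0,"grip":72},
  {"slide":[0,0,0],"twist":0,"grip":72},
])

```text
time_s: 2.63
tcp_pos: [530.6, 121.8, 31.8]
orientation: [[-0.642, 0.767, -0.005], [0.767, 0.642, -0.001], [0.003, -0.005, -1.0]]
force: [0.3, 0.7, 0.2]
grip_width: 67.6
```

```bash
python3 - <<'E'
from h import *
s,c=wristcam('pics/w2.png'); print(s['tcp_pos'],s['force'])
E
```

```text
[530.63405349 121.77398575  31.80018185] [0.27384952 0.69321269 0.20492436]
```

View pics/w2.png

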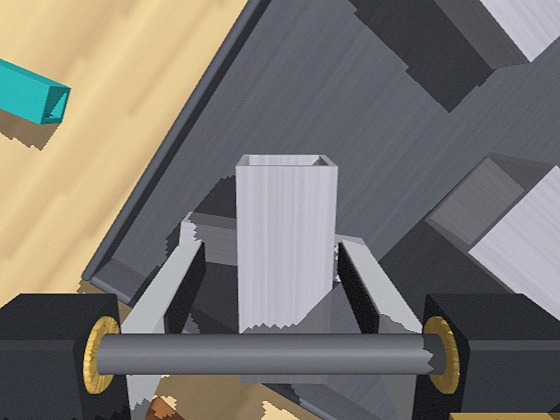

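The tube sits about 6 mm right of the jaw centre, and the arm drifted about 4 mm in x and y on the way down. I'll correct that and close.

>>> apply_moves([
  {"slide":[4,4,1],"twist":0,"grip":72},
  {"slide":[0,0,0],"twist":0,"grip":72},
  {"slide":[0,0,0],"twist":0,"grip":30},
  {"slide":[0,0,0],"twist":0,"grip":30},
  {"slide":[0,0,0],"twist":0,"grip":30},
  {"slide":[0,0,0],"twist":0,"grip":30},
  {"slide":[0,0,0],"twist":0,"grip":30},
  {"slide":[0,0,0],"twist":0,"grip":30},
])

```text
time_s: 3.35
tcp_pos: [536.3, 126.1, 35.8]
orientation: [[-0.643, 0.766, -0.001], [0.766, 0.643, -0.001], [-0.0, -0.001, -1.0]]
force: [-2.6, -1.0, 3.4]
grip_width: 39.5
```

>>> apply_moves([
  {"slide":[0,0,8],"twist":0,"grip":30},
  {"slide":[0,0,20],"twist":0,"grip":30},
  {"slide":[0,0,30],"twist":0,"grip":30},
  {"slide":[0,0,30],"twist":0,"grip":30},
  {"slide":[0,0,30],"twist":0,"grip":30},
  {"slide":[0,0,20],"twist":0,"grip":30},
  {"slide":[0,0,0],"twist":0,"grip":30},
])

```text
time_s: 3.93
tcp_pos: [539.4, 127.1, 179.1]
orientation: [[-0.643, 0.766, 0.01], [0.766, 0.643, 0.002], [-0.005, 0.009, -1.0]]
force: [0.5, 0.0, -3.0]
grip_width: 39.7
```

```bash
python3 - <<'E'
from h import *
s,c=wristcam('pics/w3.png'); print(s['tcp_pos'],s['force'],s['grip_width'])
E
```

```text
[539.40097168 127.12530942 179.09128442] [ 0.50383611  0.0212663  -2.98917205] 39.71569895478776
```

View pics/w3.png

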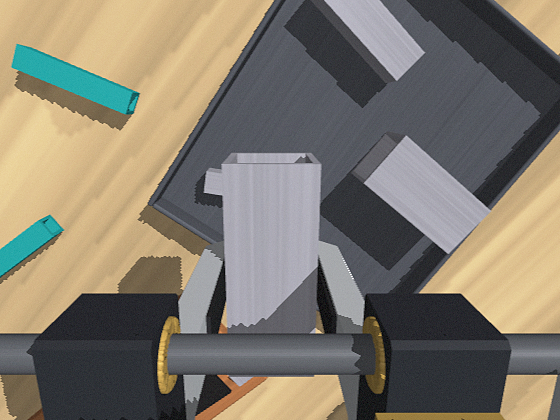

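```bash
python3 - <<'E'
from h import *
c=load('pics/w3.npz'); s=monitor.get_state()
z=s['tcp_pos'][2]+29
for p in [(222,164),(320,164)]:
    w=unproj(c,p,z); print((s['orientation'].T@(w-s['tcp_pos'])).round(1))
E
```

```text
[ 50.7 -19.2 -29.2]
[ 50.7  21.1 -29. ]
```

Grip is centred (tube end at +50.7 in tool x). The wrist view of the tubes is about 3–4 mm off the top camera in y, so I'll look at the pads with the wrist camera on the way.

>>> apply_moves([
  {"slide":[10,-30,4],"twist":4.3,"grip":30},
  {"slide":[10,-30,4],"twist":4.3,"grip":30},
  {"slide":[10,-30,4],"twist":4.3,"grip":30},
  {"slide":[10,-30,4],"twist":4.3,"grip":30},
  {"slide":[10,-30,4],"twist":4.3,"grip":30},
  {"slide":[10,-30,4],"twist":4.3,"grip":30},
  {"slide":[10,-30,4],"twist":4.3,"grip":30},
  {"slide":[10,-30,4],"twist":4.3,"grip":30},
  {"slide":[10,-30,4],"twist":4.3,"grip":30},
  {"slide":[10,-30,4],"twist":4.3,"grip":30},
  {"slide":[10,-20,4],"twist":0,"grip":30},
  {"slide":[10,-20,0],"twist":0,"grip":30},
  {"slide":[0,0,0],"twist":0,"grip":30},
  {"slide":[0,0,0],"twist":0,"grip":30},
])

```text
time_s: 5.15
tcp_pos: [655.7, -214.1, 212.7]
orientation: [[-0.992, 0.124, -0.006], [0.124, 0.992, 0.003], [0.007, 0.003, -1.0]]
force: [-0.8, 0.2, -5.0]
grip_width: 40.0
```

```bash
python3 - <<'E'
from h import *
s,c=wristcam('pics/w4.png'); print(s['tcp_pos'],s['force'],s['grip_width'])
E
```

```text
[ 655.71277745 -214.0860529   212.67935563] [-0.76812123  0.20181307 -4.95127982] 40.00000623823243
```

View pics/w4.png

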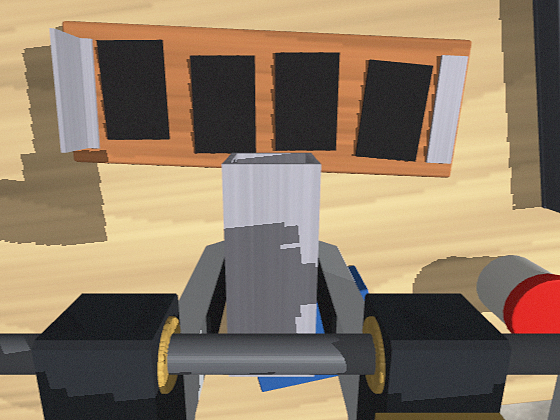

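The wrist view shows all four pads. p4, beside the plate, is at (134,90), p3 at (224,105), p2 at (306,101) and p1 at (393,111).

```bash
python3 - <<'E'
from h import *
c=load('pics/w4.npz')
rep(c,'p4',[(97,41),(163,40),(170,139),(107,139)],21)
rep(c,'p3',[(190,57),(255,55),(256,153),(195,153)],21)
rep(c,'p2',[(276,54),(339,52),(338,150),(272,150)],21)
rep(c,'p1',[(368,60),(432,67),(417,161),(356,155)],21)
E
```

```text
p4 [ 550.3 -330.9] sides [61. 90. 61. 89.] long deg 172.9
p3 [ 574.2 -248.8] sides [60. 90. 60. 89.] long deg 172.9
p2 [ 581.2 -170.4] sides [58. 90. 65. 88.] long deg 172.7
p1 [600.  -88.3] sides [61. 88. 61. 88.] long deg 169.0
```

>>> apply_moves([
  {"slide":[-25,14,-10],"twist":0,"grip":30},
  {"slide":[-25,14,-20],"twist":0,"grip":30},
  {"slide":[-24,15,-30],"twist":0,"grip":30},
  {"slide":[0,0,-30],"twist":0,"grip":30},
  {"slide":[0,0,-30],"twist":0,"grip":30},
  {"slide":[0,0,-20],"twist":0,"grip":30},
  {"slide":[0,0,-15],"twist":0,"grip":30},
  {"slide":[0,0,0],"twist":0,"grip":30},
  {"slide":[0,0,0],"twist":0,"grip":30},
  {"slide":[0,0,0],"twist":0,"grip":30},
])

```text
time_s: 6.03
tcp_pos: [583.2, -169.9, 63.7]
orientation: [[-0.993, 0.121, 0.002], [0.121, 0.993, -0.0], [-0.002, -0.0, -1.0]]
force: [0.7, -0.4, -2.7]
grip_width: 39.4
```

>>> apply_moves([
  {"slide":[-1.5,-1.5,-12],"twist":0,"grip":30},
  {"slide":[0,0,-10],"twist":0,"grip":30},
  {"slide":[0,0,-5],"twist":0,"grip":30},
  {"slide":[0,0,-3],"twist":0,"grip":30},
  {"slide":[0,0,0],"twist":0,"grip":30},
  {"slide":[0,0,0],"twist":0,"grip":30},
  {"slide":[0,0,0],"twist":0,"grip":30},
])

```text
time_s: 6.62
tcp_pos: [581.4, -172.1, 32.5]
orientation: [[-0.993, 0.122, 0.0], [0.122, 0.993, -0.0], [-0.0, -0.0, -1.0]]
force: [0.4, -0.8, -4.4]
grip_width: 39.6
```

>>> apply_moves([
  {"slide":[0,0,-1.5],"twist":0,"grip":30},
  {"slide":[0,0,0],"twist":0,"grip":30},
  {"slide":[0,0,0],"twist":0,"grip":30},
])

```text
time_s: 6.87
tcp_pos: [581.7, -172.2, 31.8]
orientation: [[-0.993, 0.122, 0.001], [0.122, 0.993, -0.0], [-0.001, -0.0, -1.0]]
force: [-0.1, 0.6, -0.2]
grip_width: 39.7
```

Contact: the weight has come off the tool. Release, then rise and go over tube_20 with tool yaw 211.9°.

>>> apply_moves([
  {"slide":[0,0,0],"twist":0,"grip":60},
  {"slide":[0,0,0],"twist":0,"grip":60},
  {"slide":[0,0,0],"twist":0,"grip":60},
  {"slide":[0,0,0],"twist":0,"grip":60},
  {"slide":[0,0,20],"twist":0,"grip":60},
  {"slide":[0,0,30],"twist":0,"grip":60},
  {"slide":[0,0,35],"twist":0,"grip":60},
  {"slide":[0,0,35],"twist":0,"grip":60},
  {"slide":[-2,30,30],"twist":4,"grip":50},
  {"slide":[-5,30,15],"twist":4,"grip":50},
  {"slide":[-5,30,0],"twist":4,"grip":50},
  {"slide":[-5,30,0],"twist":4,"grip":50},
  {"slide":[-5,30,0],"twist":4,"grip":50},
  {"slide":[-5,30,0],"twist":4,"grip":50},
  {"slide":[-5,30,0],"twist":4,"grip":50},
  {"slide":[-5,30,0],"twist":4,"grip":50},
  {"slide":[-5,30,0],"twist":4,"grip":50},
  {"slide":[-5,25,0],"twist":3,"grip":50},
  {"slide":[0,0,0],"twist":0,"grip":50},
  {"slide":[0,0,0],"twist":0,"grip":50},
])

```text
time_s: 8.53
tcp_pos: [534.0, 123.4, 195.6]
orientation: [[-0.847, -0.532, 0.0], [-0.532, 0.847, -0.0], [-0.0, -0.001, -1.0]]
force: [-0.4, -0.9, 0.6]
grip_width: 47.0
```

```bash
python3 - <<'E'
from h import *
s,c=wristcam('pics/w5.png'); print(s['tcp_pos'],s['force'],s['grip_width'])
E
```

```text
[533.99843559 123.39626877 195.60865007] [-0.36389117 -0.86837352  0.6461017 ] 47.038650305492574
```

View pics/w5.png

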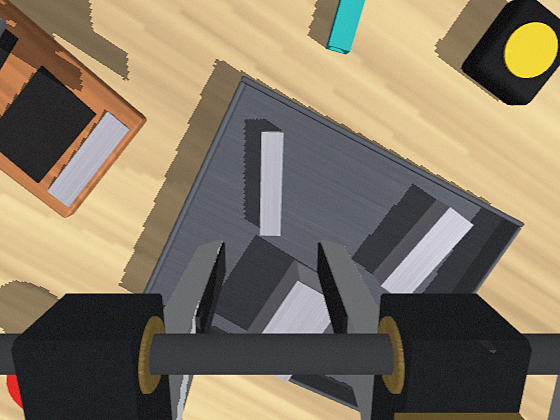

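tube_20 now lies clear at (260,131)–(281,236), undisturbed.

```bash
python3 - <<'E'
from h import *
c=load('pics/w5.npz')
rep(c,'t20',[(260,131),(283,132),(281,235),(261,236)],25)
rep(c,'t30',[(448,207),(473,224),(407,294),(381,285)],35)
E
```

```text
t20 [532.  122.2] sides [ 21. 100.  20. 102.] long deg -148.2
t30 [507.4 284.3] sides [31. 92. 28. 98.] long deg 175.8
```

>>> apply_moves([
  {"slide":[-2,-1,-25],"twist":0,"grip":50},
  {"slide":[0,0,-35],"twist":0,"grip":50},
  {"slide":[0,0,-35],"twist":0,"grip":50},
  {"slide":[0,0,-35],"twist":0,"grip":50},
  {"slide":[0,0,-25],"twist":0,"grip":50},
  {"slide":[0,0,-15],"twist":0,"grip":50},
  {"slide":[0,0,-10],"twist":0,"grip":50},
  {"slide":[0,0,0],"twist":0,"grip":50},
  {"slide":[0,0,0],"twist":0,"grip":50},
  {"slide":[0,0,0],"twist":0,"grip":50},
])

```text
time_s: 9.42
tcp_pos: [533.7, 121.0, 17.1]
orientation: [[-0.849, -0.529, 0.003], [-0.529, 0.849, 0.0], [-0.003, -0.001, -1.0]]
force: [0.7, 0.3, 0.1]
grip_width: 47.2
```

>>> apply_moves([
  {"slide":[-1.5,1,-5],"twist":0,"grip":50},
  {"slide":[0,0,-3],"twist":0,"grip":50},
  {"slide":[0,0,0],"twist":0,"grip":50},
  {"slide":[0,0,0],"twist":0,"grip":50},
  {"slide":[0,0,0],"twist":0,"grip":12},
  {"slide":[0,0,0],"twist":0,"grip":12},
  {"slide":[0,0,0],"twist":0,"grip":12},
  {"slide":[0,0,0],"twist":0,"grip":12},
  {"slide":[0,0,0],"twist":0,"grip":12},
  {"slide":[0,0,0],"twist":0,"grip":12},
])

```text
time_s: 10.25
tcp_pos: [530.9, 122.4, 7.6]
orientation: [[-0.848, -0.53, 0.0], [-0.53, 0.848, -0.0], [-0.0, -0.0, -1.0]]
force: [0.4, -0.1, 0.1]
grip_width: 19.7
```

>>> apply_moves([
  {"slide":[0,0,10],"twist":0,"grip":12},
  {"slide":[0,0,20],"twist":0,"grip":12},
  {"slide":[0,0,30],"twist":0,"grip":12},
  {"slide":[0,0,30],"twist":0,"grip":12},
  {"slide":[0,0,25],"twist":0,"grip":12},
  {"slide":[1,-30,25],"twist":-3,"grip":12},
  {"slide":[1,-30,20],"twist":-3,"grip":12},
  {"slide":[1,-32,0],"twist":-3,"grip":12},
  {"slide":[1,-32,0],"twist":-3,"grip":12},
  {"slide":[1,-32,0],"twist":-3,"grip":12},
  {"slide":[1,-32,0],"twist":-3,"grip":12},
  {"slide":[1,-32,0],"twist":-3,"grip":12},
  {"slide":[2,-32,0],"twist":-3,"grip":12},
  {"slide":[2,-32,0],"twist":-3,"grip":12},
  {"slide":[2,-32,0],"twist":-3,"grip":12},
  {"slide":[2,-32,0],"twist":-3,"grip":12},
  {"slide":[2,-32,0],"twist":-3,"grip":12},
  {"slide":[2,-32,0],"twist":-3,"grip":12},
  {"slide":[2,-32,0],"twist":0,"grip":12},
  {"slide":[0,0,0],"twist":0,"grip":12},
])

```text
time_s: 11.92
tcp_pos: [550.6, -327.4, 166.6]
orientation: [[-0.992, 0.128, -0.001], [0.128, 0.992, -0.003], [0.001, -0.003, -1.0]]
force: [-0.2, 0.2, -2.3]
grip_width: 20.0
```

>>> apply_moves([
  {"slide":[0,0,0],"twist":0,"grip":12},
  {"slide":[0,0,0],"twist":0,"grip":12},
])

```text
time_s: 12.08
tcp_pos: [551.5, -320.9, 167.3]
orientation: [[-0.993, 0.122, -0.001], [0.122, 0.993, 0.001], [0.001, 0.001, -1.0]]
force: [-0.6, -0.1, -0.4]
grip_width: 19.5
```

```bash
python3 - <<'E'
from h import *
s,c=wristcam('pics/w6.png'); print(s['tcp_pos'],s['force'],s['grip_width'])
E
```

```text
[ 551.50098701 -320.91733118  167.29961622] [-0.55973378 -0.10115499 -0.36526116] 19.49819900324942
```

View pics/w6.png

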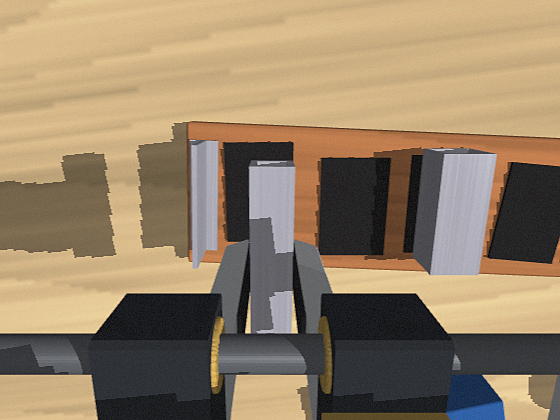

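```bash
python3 - <<'E'
from h import *
c=load('pics/w6.npz'); s=monitor.get_state()
z=s['tcp_pos'][2]+17
for p in [(249,166),(294,166)]:
    w=unproj(c,p,z); print((s['orientation'].T@(w-s['tcp_pos'])).round(1))
rep(c,'t40',[(430,154),(495,154),(481,274),(427,274)],61)
E
```

```text
[ 49.4 -10.2 -17. ]
[ 49.3   9.4 -17. ]
t40 [ 579.4 -174.6] sides [49. 99. 45. 99.] long deg 176.3
```

>>> apply_moves([
  {"slide":[-2,-10,-20],"twist":0,"grip":12},
  {"slide":[0,0,-30],"twist":0,"grip":12},
  {"slide":[0,0,-30],"twist":0,"grip":12},
  {"slide":[0,0,-25],"twist":0,"grip":12},
  {"slide":[0,0,-15],"twist":0,"grip":12},
  {"slide":[0,0,0],"twist":0,"grip":12},
  {"slide":[0,0,0],"twist":0,"grip":12},
  {"slide":[0,0,0],"twist":0,"grip":12},
  {"slide":[0,0,0],"twist":0,"grip":12},
])

```text
time_s: 12.88
tcp_pos: [551.2, -331.9, 50.2]
orientation: [[-0.993, 0.121, 0.004], [0.121, 0.993, -0.003], [-0.004, -0.002, -1.0]]
force: [0.6, -0.1, -1.4]
grip_width: 19.7
```

>>> apply_moves([
  {"slide":[-1,1,-10],"twist":0,"grip":12},
  {"slide":[0,0,-8],"twist":0,"grip":12},
  {"slide":[0,0,-5],"twist":0,"grip":12},
  {"slide":[0,0,-2],"twist":0,"grip":12},
  {"slide":[0,0,0],"twist":0,"grip":12},
  {"slide":[0,0,0],"twist":0,"grip":12},
  {"slide":[0,0,0],"twist":0,"grip":12},
])

```text
time_s: 13.47
tcp_pos: [548.4, -330.3, 23.3]
orientation: [[-0.993, 0.122, -0.001], [0.122, 0.993, 0.001], [0.001, 0.001, -1.0]]
force: [-2.6, 2.3, 5.8]
grip_width: 19.8
```

>>> apply_moves([
  {"slide":[0,0,0],"twist":0,"grip":45},
  {"slide":[0,0,0],"twist":0,"grip":45},
  {"slide":[0,0,0],"twist":0,"grip":45},
  {"slide":[0,0,0],"twist":0,"grip":45},
  {"slide":[0,0,15],"twist":0,"grip":45},
  {"slide":[0,0,30],"twist":0,"grip":45},
  {"slide":[0,0,35],"twist":0,"grip":45},
  {"slide":[0,0,35],"twist":0,"grip":45},
  {"slide":[0,10,35],"twist":0,"grip":56},
  {"slide":[0,30,20],"twist":0,"grip":56},
  {"slide":[0,35,0],"twist":0,"grip":56},
  {"slide":[0,35,0],"twist":0,"grip":56},
  {"slide":[0,35,0],"twist":0,"grip":56},
  {"slide":[0,35,0],"twist":0,"grip":56},
  {"slide":[0,35,0],"twist":0,"grip":56},
  {"slide":[0,35,0],"twist":0,"grip":56},
  {"slide":[0,35,0],"twist":0,"grip":56},
  {"slide":[0,35,0],"twist":0,"grip":56},
  {"slide":[0,35,0],"twist":0,"grip":56},
  {"slide":[0,35,0],"twist":0,"grip":56},
])

```text
time_s: 15.13
tcp_pos: [548.5, 61.1, 192.4]
orientation: [[-0.993, 0.122, 0.0], [0.122, 0.993, 0.0], [-0.0, 0.0, -1.0]]
force: [0.4, -0.4, 0.1]
grip_width: 52.7
```

>>> apply_moves([
  {"slide":[-5,35,0],"twist":1,"grip":56},
  {"slide":[-5,35,0],"twist":1,"grip":56},
  {"slide":[-5,35,0],"twist":1,"grip":56},
  {"slide":[-5,35,0],"twist":0,"grip":56},
  {"slide":[-5,35,0],"twist":0,"grip":56},
  {"slide":[-5,35,0],"twist":0,"grip":56},
  {"slide":[-5,15,0],"twist":0,"grip":56},
  {"slide":[0,0,0],"twist":0,"grip":56},
  {"slide":[0,0,0],"twist":0,"grip":56},
  {"slide":[0,0,0],"twist":0,"grip":56},
])

```text
time_s: 15.97
tcp_pos: [514.0, 283.6, 192.2]
orientation: [[-0.998, 0.07, 0.0], [0.07, 0.998, -0.001], [-0.0, -0.001, -1.0]]
force: [0.5, 0.3, 0.1]
grip_width: 52.8
```

```bash
python3 - <<'E'
from h import *
s,c=wristcam('pics/w7.png'); print(s['tcp_pos'],s['orientation'],s['grip_width'])
t=eyes.camera('top');cv2.imwrite('pics/top1.png',t['color'][:,:,::-1])
crop('pics/top1.png',290,135,460,240,4,'pics/topboard1.png')
E
```

```text
[513.97926947 283.61209546 192.21154771] [[-9.97515819e-01  7.04428060e-02  4.85526160e-05]
 [ 7.04427526e-02  9.97515561e-01 -7.23513474e-04]
 [-9.93983093e-05 -7.18295956e-04 -9.99999737e-01]] 52.75359259704395
```

View pics/w7.png

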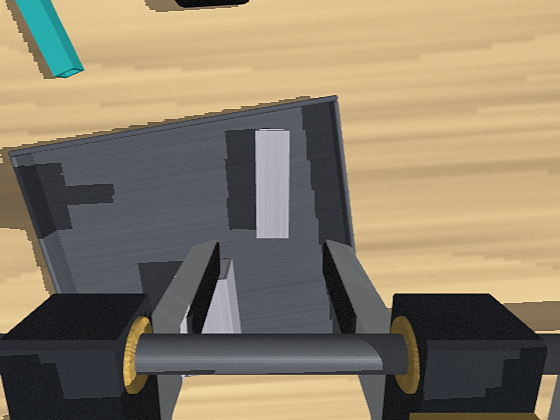

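View pics/topboard1.png

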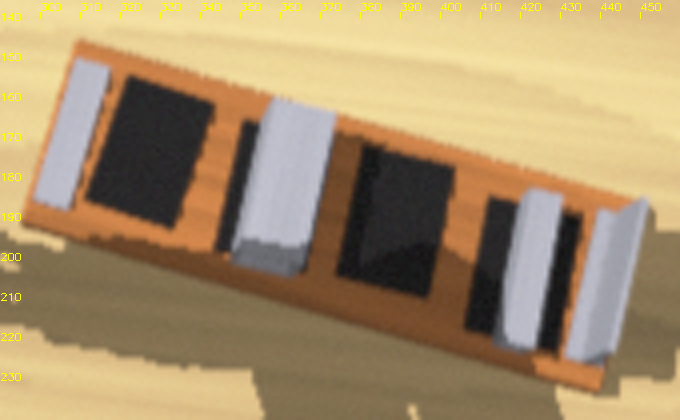

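tube_40 and tube_20 are on their pads. In the wrist view tube_30's top is (256,129)–(289,238). Now the numbers.

```bash
python3 - <<'E'
from h import *
c=eyes.camera('top')
f=lambda P:[(290+x/4,135+y/4) for x,y in P]
rep(c,'t40',f([(273,97),(336,110),(303,251),(240,240)]),61)
rep(c,'t20',f([(527,188),(563,192),(540,347),(503,341)]),41)
c=load('pics/w7.npz')
rep(c,'t30',[(256,129),(290,129),(289,238),(256,238)],35)
E
```

```text
t40 [ 583.  -174.8] sides [40. 93. 39. 94.] long deg -7.4
t20 [ 549.7 -334.3] sides [ 22. 101.  23. 100.] long deg -5.1
t30 [509.2 285.3] sides [ 30. 101.  31. 102.] long deg 175.7
```

Both placed tubes are within 3 mm of their pads. Now grasping tube_30.

>>> apply_moves([
  {"slide":[-4.5,1.5,-25],"twist":0,"grip":56},
  {"slide":[0,0,-35],"twist":0,"grip":56},
  {"slide":[0,0,-35],"twist":0,"grip":56},
  {"slide":[0,0,-35],"twist":0,"grip":56},
  {"slide":[0,0,-25],"twist":0,"grip":56},
  {"slide":[0,0,-15],"twist":0,"grip":56},
  {"slide":[0,0,-5],"twist":0,"grip":56},
  {"slide":[0,0,0],"twist":0,"grip":56},
  {"slide":[0,0,0],"twist":0,"grip":56},
  {"slide":[0,0,0],"twist":0,"grip":56},
])

```text
time_s: 16.95
tcp_pos: [510.8, 286.2, 19.6]
orientation: [[-0.998, 0.07, 0.003], [0.07, 0.998, 0.002], [-0.003, 0.002, -1.0]]
force: [0.2, -0.2, -0.1]
grip_width: 52.7
```

>>> apply_moves([
  {"slide":[-1,-1,-7],"twist":0,"grip":56},
  {"slide":[0,0,-3],"twist":0,"grip":56},
  {"slide":[0,0,0],"twist":0,"grip":56},
  {"slide":[0,0,0],"twist":0,"grip":56},
  {"slide":[0,0,0],"twist":0,"grip":22},
  {"slide":[0,0,0],"twist":0,"grip":22},
  {"slide":[0,0,0],"twist":0,"grip":22},
  {"slide":[0,0,0],"twist":0,"grip":22},
  {"slide":[0,0,0],"twist":0,"grip":22},
  {"slide":[0,0,0],"twist":0,"grip":22},
])

```text
time_s: 17.78
tcp_pos: [508.3, 285.0, 7.6]
orientation: [[-0.998, 0.07, 0.0], [0.07, 0.998, 0.0], [-0.0, 0.0, -1.0]]
force: [-1.0, -0.3, 1.8]
grip_width: 29.7
```

>>> apply_moves([
  {"slide":[0,0,10],"twist":0,"grip":22},
  {"slide":[0,0,20],"twist":0,"grip":22},
  {"slide":[0,0,30],"twist":0,"grip":22},
  {"slide":[0,0,35],"twist":0,"grip":22},
  {"slide":[0,0,35],"twist":0,"grip":22},
  {"slide":[3,-20,25],"twist":0,"grip":22},
  {"slide":[4,-35,5],"twist":0,"grip":22},
  {"slide":[4,-35,0],"twist":0,"grip":22},
  {"slide":[4,-35,0],"twist":0,"grip":22},
  {"slide":[4,-35,0],"twist":0,"grip":22},
  {"slide":[4,-35,0],"twist":-1,"grip":22},
  {"slide":[4,-35,0],"twist":-1,"grip":22},
  {"slide":[4,-35,0],"twist":-1,"grip":22},
  {"slide":[4,-35,0],"twist":0,"grip":22},
  {"slide":[4,-35,0],"twist":0,"grip":22},
  {"slide":[4,-35,0],"twist":0,"grip":22},
  {"slide":[4,-35,0],"twist":0,"grip":22},
  {"slide":[4,-35,0],"twist":0,"grip":22},
  {"slide":[4,-35,0],"twist":0,"grip":22},
  {"slide":[4,-35,0],"twist":0,"grip":22},
])

```text
time_s: 19.45
tcp_pos: [566.7, -226.6, 167.5]
orientation: [[-0.993, 0.122, -0.001], [0.122, 0.993, 0.001], [0.001, 0.001, -1.0]]
force: [0.6, 0.8, -2.4]
grip_width: 29.9
```

>>> apply_moves([
  {"slide":[5,-20,0],"twist":0,"grip":22},
  {"slide":[2,-3,0],"twist":0,"grip":22},
  {"slide":[0,0,0],"twist":0,"grip":22},
  {"slide":[0,0,0],"twist":0,"grip":22},
  {"slide":[0,0,0],"twist":0,"grip":22},
  {"slide":[0,0,0],"twist":0,"grip":22},
])

```text
time_s: 19.95
tcp_pos: [574.2, -246.5, 167.7]
orientation: [[-0.993, 0.12, 0.0], [0.12, 0.993, 0.0], [0.0, 0.0, -1.0]]
force: [-0.4, -0.2, -2.5]
grip_width: 30.0
```

```bash
python3 - <<'E'
from h import *
s,c=wristcam('pics/w8.png'); print(s['tcp_pos'],s['orientation'],s['grip_width'])
E
```

```text
[ 574.22214895 -246.45896729  167.71244133] [[-9.92767788e-01  1.20050472e-01  4.72855377e-05]
 [ 1.20050481e-01  9.92767675e-01  4.74894244e-04]
 [ 1.00677249e-05  4.77136360e-04 -9.99999886e-01]] 30.034309025896967
```

View pics/w8.png

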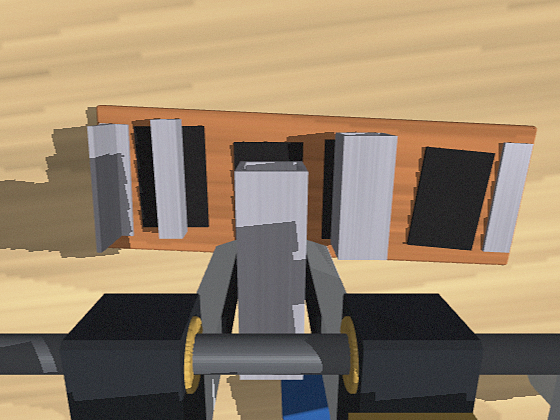

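```bash
python3 - <<'E'
from h import *
c=load('pics/w8.npz'); s=monitor.get_state()
z=s['tcp_pos'][2]+27.4
for p in [(235,170),(307,170)]:
    w=unproj(c,p,z); print((s['orientation'].T@(w-s['tcp_pos'])).round(1))
rep(c,'t40',[(343,136),(396,135),(387,259),(338,258)],61)
rep(c,'t20',[(156,120),(182,120),(186,237),(161,238)],41)
E
```

```text
[ 49.2 -14.7 -27.4]
[ 49.2  14.7 -27.4]
t40 [ 579.3 -172.1] sides [ 40. 100.  40.  98.] long deg 173.6
t20 [ 549.5 -326.8] sides [21. 98. 22. 99.] long deg 171.4
```

>>> apply_moves([
  {"slide":[-1,-2.5,-20],"twist":0,"grip":22},
  {"slide":[0,0,-30],"twist":0,"grip":22},
  {"slide":[0,0,-30],"twist":0,"grip":22},
  {"slide":[0,0,-25],"twist":0,"grip":22},
  {"slide":[0,0,-15],"twist":0,"grip":22},
  {"slide":[0,0,0],"twist":0,"grip":22},
  {"slide":[0,0,0],"twist":0,"grip":22},
  {"slide":[0,0,0],"twist":0,"grip":22},
  {"slide":[0,0,0],"twist":0,"grip":22},
])

```text
time_s: 20.75
tcp_pos: [574.7, -251.0, 50.1]
orientation: [[-0.993, 0.121, 0.004], [0.121, 0.993, -0.002], [-0.004, -0.002, -1.0]]
force: [0.3, -0.4, -2.6]
grip_width: 30.0
```

>>> apply_moves([
  {"slide":[0,1.5,-10],"twist":0,"grip":22},
  {"slide":[0,0,-8],"twist":0,"grip":22},
  {"slide":[0,0,-5],"twist":0,"grip":22},
  {"slide":[0,0,-2],"twist":0,"grip":22},
  {"slide":[0,0,0],"twist":0,"grip":22},
  {"slide":[0,0,0],"twist":0,"grip":22},
  {"slide":[0,0,0],"twist":0,"grip":22},
])

```text
time_s: 21.33
tcp_pos: [572.9, -248.8, 23.3]
orientation: [[-0.993, 0.122, -0.001], [0.122, 0.993, 0.001], [0.001, 0.001, -1.0]]
force: [-3.4, 2.7, 5.1]
grip_width: 29.8
```

In contact. Release, then on to tube_50.

>>> apply_moves([
  {"slide":[0,0,0],"twist":0,"grip":52},
  {"slide":[0,0,0],"twist":0,"grip":52},
  {"slide":[0,0,0],"twist":0,"grip":52},
  {"slide":[0,0,0],"twist":0,"grip":52},
  {"slide":[0,0,15],"twist":0,"grip":52},
  {"slide":[0,0,30],"twist":0,"grip":52},
  {"slide":[0,0,35],"twist":0,"grip":52},
  {"slide":[0,0,35],"twist":0,"grip":52},
  {"slide":[0,0,35],"twist":0,"grip":52},
  {"slide":[5,10,35],"twist":0,"grip":60},
  {"slide":[5,34,10],"twist":1,"grip":78},
  {"slide":[5,34,0],"twist":1,"grip":78},
  {"slide":[5,34,0],"twist":1,"grip":78},
  {"slide":[5,34,0],"twist":1,"grip":78},
  {"slide":[5,34,0],"twist":1,"grip":78},
  {"slide":[5,34,0],"twist":1,"grip":78},
  {"slide":[5,34,0],"twist":1,"grip":78},
  {"slide":[5,34,0],"twist":0,"grip":78},
  {"slide":[5,34,0],"twist":0,"grip":78},
  {"slide":[5,34,0],"twist":0,"grip":78},
])

```text
time_s: 23.0
tcp_pos: [628.3, 102.6, 217.2]
orientation: [[-1.0, 0.0, 0.0], [0.0, 1.0, 0.0], [-0.0, 0.0, -1.0]]
force: [-0.8, -0.1, 0.8]
grip_width: 73.3
```

>>> apply_moves([
  {"slide":[4,34,0],"twist":0,"grip":78},
  {"slide":[4,34,0],"twist":0,"grip":78},
  {"slide":[3,34,0],"twist":0,"grip":78},
  {"slide":[3,10,0],"twist":0,"grip":78},
  {"slide":[0,0,0],"twist":0,"grip":78},
  {"slide":[0,0,0],"twist":0,"grip":78},
  {"slide":[0,0,0],"twist":0,"grip":78},
  {"slide":[0,0,0],"twist":0,"grip":78},
])

```text
time_s: 23.67
tcp_pos: [642.4, 211.0, 217.7]
orientation: [[-1.0, 0.002, 0.0], [0.002, 1.0, -0.0], [-0.0, -0.0, -1.0]]
force: [0.0, -0.1, 0.8]
grip_width: 73.1
```

```bash
python3 - <<'E'
from h import *
s,c=wristcam('pics/w9.png'); print(s['tcp_pos'],s['orientation'],s['grip_width'])
E
```

```text
[642.44572764 211.00082748 217.66255382] [[-9.99997075e-01  2.40639681e-03  2.43130350e-04]
 [ 2.40628433e-03  9.99996998e-01 -4.61860188e-04]
 [-2.44241039e-04 -4.61273796e-04 -9.99999864e-01]] 73.13594836671575
```

View pics/w9.png

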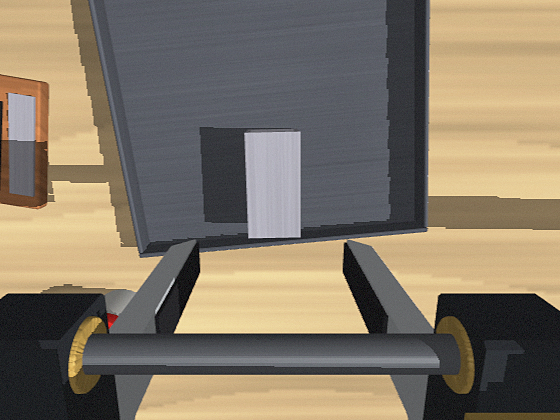

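tube_50's top is at (245,132)–(301,238).

```bash
python3 - <<'E'
from h import *
c=load('pics/w9.npz')
rep(c,'t50',[(245,132),(299,131),(301,238),(248,239)],55)
E
```

```text
t50 [640.1 212.9] sides [ 48. 101.  51. 102.] long deg -178.8
```

>>> apply_moves([
  {"slide":[-2,2,-25],"twist":1,"grip":78},
  {"slide":[0,0,-35],"twist":0,"grip":78},
  {"slide":[0,0,-35],"twist":0,"grip":78},
  {"slide":[0,0,-25],"twist":0,"grip":78},
  {"slide":[0,0,-20],"twist":0,"grip":78},
  {"slide":[0,0,0],"twist":0,"grip":78},
  {"slide":[0,0,0],"twist":0,"grip":78},
  {"slide":[0,0,0],"twist":0,"grip":78},
  {"slide":[0,0,0],"twist":0,"grip":78},
])

```text
time_s: 24.47
tcp_pos: [641.9, 214.9, 80.6]
orientation: [[-1.0, -0.017, 0.005], [-0.017, 1.0, 0.001], [-0.005, 0.001, -1.0]]
force: [-0.6, -0.1, -0.7]
grip_width: 73.4
```

>>> apply_moves([
  {"slide":[-1,-2,-20],"twist":0,"grip":78},
  {"slide":[0,0,-20],"twist":0,"grip":78},
  {"slide":[0,0,-13],"twist":0,"grip":78},
  {"slide":[0,0,-8],"twist":0,"grip":78},
  {"slide":[0,0,0],"twist":0,"grip":78},
  {"slide":[0,0,0],"twist":0,"grip":78},
  {"slide":[0,0,0],"twist":0,"grip":40},
  {"slide":[0,0,0],"twist":0,"grip":40},
  {"slide":[0,0,0],"twist":0,"grip":40},
  {"slide":[0,0,0],"twist":0,"grip":40},
  {"slide":[0,0,0],"twist":0,"grip":40},
  {"slide":[0,0,0],"twist":0,"grip":40},
])

```text
time_s: 25.47
tcp_pos: [639.8, 212.9, 17.4]
orientation: [[-1.0, -0.017, 0.002], [-0.017, 1.0, 0.0], [-0.002, 0.0, -1.0]]
force: [0.5, 0.2, 3.3]
grip_width: 49.8
```

>>> apply_moves([
  {"slide":[0,0,10],"twist":0,"grip":40},
  {"slide":[0,0,20],"twist":0,"grip":40},
  {"slide":[0,0,30],"twist":0,"grip":40},
  {"slide":[0,0,35],"twist":0,"grip":40},
  {"slide":[0,0,35],"twist":0,"grip":40},
  {"slide":[-4,-20,25],"twist":-1.5,"grip":40},
  {"slide":[-4,-30,5],"twist":-1.5,"grip":40},
  {"slide":[-4,-30,0],"twist":-1.5,"grip":40},
  {"slide":[-4,-30,0],"twist":-1.5,"grip":40},
  {"slide":[-4,-30,0],"twist":-1.5,"grip":40},
  {"slide":[-4,-30,0],"twist":-1.5,"grip":40},
  {"slide":[-4,-30,0],"twist":-1.5,"grip":40},
  {"slide":[-4,-30,0],"twist":-2,"grip":40},
  {"slide":[-4,-30,0],"twist":0,"grip":40},
  {"slide":[-4,-30,0],"twist":0,"grip":40},
  {"slide":[0,-11,0],"twist":0,"grip":40},
  {"slide":[0,0,0],"twist":0,"grip":40},
  {"slide":[0,0,0],"twist":0,"grip":40},
  {"slide":[0,0,0],"twist":0,"grip":40},
  {"slide":[0,0,0],"twist":0,"grip":40},
])

```text
time_s: 27.13
tcp_pos: [599.2, -86.4, 176.1]
orientation: [[-0.98, 0.197, -0.001], [0.197, 0.98, 0.001], [0.001, 0.001, -1.0]]
force: [-0.2, 0.3, -4.0]
grip_width: 49.8
```

```bash
python3 - <<'E'
from h import *
s,c=wristcam('pics/w10.png'); print(s['tcp_pos'],s['orientation'],s['grip_width'])
E
```

```text
[599.22160991 -86.37066852 176.1242428 ] [[-9.80305146e-01  1.97487797e-01 -6.24889442e-04]
 [ 1.97487099e-01  9.80304944e-01  1.03107833e-03]
 [ 8.16207598e-04  8.87363792e-04 -9.99999273e-01]] 49.77271875022581
```

View pics/w10.png

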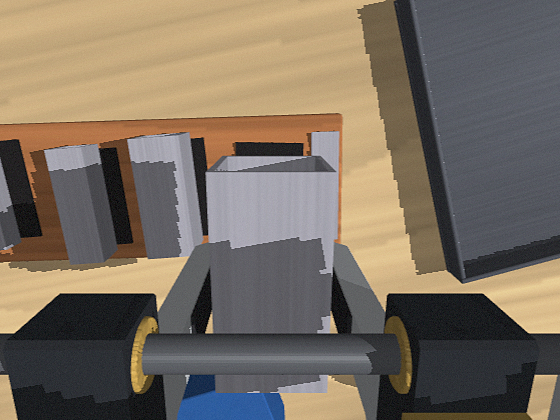

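```bash
python3 - <<'E'
from h import *
c=load('pics/w10.npz'); s=monitor.get_state()
z=s['tcp_pos'][2]+37.6
for p in [(207,172),(336,171)]:
    w=unproj(c,p,z); print((s['orientation'].T@(w-s['tcp_pos'])).round(1))
E
```

```text
[ 50.1 -24.5 -37.6]
[ 50.4  24.8 -37.6]
```

>>> apply_moves([
  {"slide":[0,-2,-20],"twist":0,"grip":40},
  {"slide":[0,0,-30],"twist":0,"grip":40},
  {"slide":[0,0,-30],"twist":0,"grip":40},
  {"slide":[0,0,-20],"twist":0,"grip":40},
  {"slide":[0,0,-15],"twist":0,"grip":40},
  {"slide":[0,0,0],"twist":0,"grip":40},
  {"slide":[0,0,0],"twist":0,"grip":40},
  {"slide":[0,0,0],"twist":0,"grip":40},
  {"slide":[0,0,0],"twist":0,"grip":40},
])

```text
time_s: 27.93
tcp_pos: [600.8, -90.0, 63.8]
orientation: [[-0.98, 0.199, 0.004], [0.199, 0.98, -0.001], [-0.004, -0.0, -1.0]]
force: [1.1, -0.5, -5.8]
grip_width: 50.2
```

>>> apply_moves([
  {"slide":[0,1,-12],"twist":0,"grip":40},
  {"slide":[0,0,-10],"twist":0,"grip":40},
  {"slide":[0,0,-5],"twist":0,"grip":40},
  {"slide":[0,0,-2],"twist":0,"grip":40},
  {"slide":[0,0,0],"twist":0,"grip":40},
  {"slide":[0,0,0],"twist":0,"grip":40},
  {"slide":[0,0,0],"twist":0,"grip":40},
])

```text
time_s: 28.52
tcp_pos: [598.7, -88.9, 33.1]
orientation: [[-0.98, 0.199, -0.001], [0.199, 0.98, 0.0], [0.001, 0.0, -1.0]]
force: [-5.4, 1.5, 4.3]
grip_width: 49.9
```

>>> apply_moves([
  {"slide":[0,0,0],"twist":0,"grip":70},
  {"slide":[0,0,0],"twist":0,"grip":70},
  {"slide":[0,0,0],"twist":0,"grip":70},
  {"slide":[0,0,0],"twist":0,"grip":70},
  {"slide":[0,0,15],"twist":0,"grip":70},
  {"slide":[0,0,30],"twist":0,"grip":70},
  {"slide":[0,0,35],"twist":0,"grip":70},
  {"slide":[0,0,35],"twist":0,"grip":70},
  {"slide":[0,0,35],"twist":0,"grip":70},
  {"slide":[10,-20,30],"twist":1,"grip":70},
  {"slide":[12,-30,0],"twist":1,"grip":70},
  {"slide":[12,-30,0],"twist":1,"grip":70},
  {"slide":[12,-30,0],"twist":1,"grip":70},
  {"slide":[12,-16,0],"twist":0,"grip":70},
  {"slide":[0,0,0],"twist":0,"grip":70},
  {"slide":[0,0,0],"twist":0,"grip":70},
  {"slide":[0,0,0],"twist":0,"grip":70},
  {"slide":[0,0,0],"twist":0,"grip":70},
])

```text
time_s: 30.02
tcp_pos: [657.0, -213.7, 212.9]
orientation: [[-0.992, 0.129, 0.0], [0.129, 0.992, 0.0], [-0.0, 0.0, -1.0]]
force: [0.4, -0.2, 0.0]
grip_width: 66.2
```

```bash
python3 - <<'E'
from h import *
s,c=wristcam('pics/w11.png'); print(s['tcp_pos'],s['force'],s['grip_width'])
for n in('top','side'):
    t=eyes.camera(n);cv2.imwrite(f'pics/{n}2.png',t['color'][:,:,::-1])
E
```

```text
[ 657.04751796 -213.7464269   212.88695576] [ 0.42452284 -0.18042403  0.02100814] 66.17754623871892
```

View pics/w11.png

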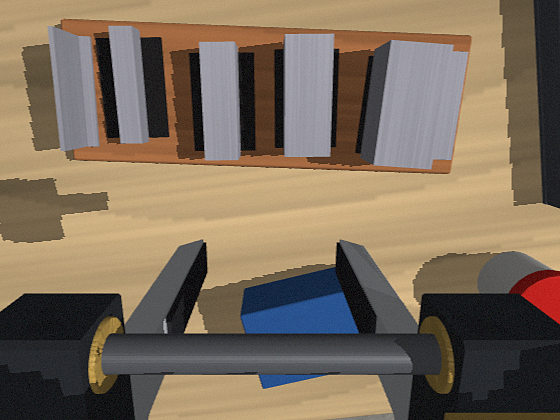

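View pics/side2.png

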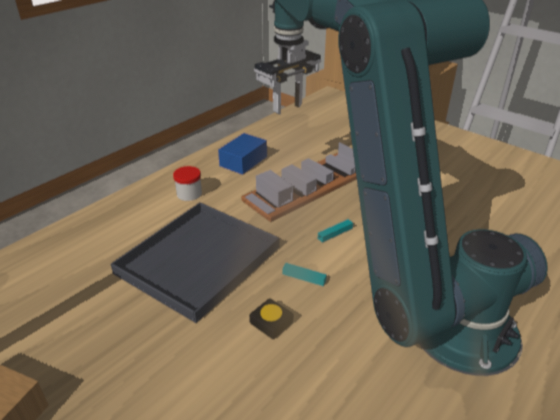

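```bash
python3 - <<'E'
from h import *
crop('pics/w11.png',350,30,480,180,4,'pics/w11c.png')
crop('pics/top2.png',290,135,460,240,4,'pics/topboard2.png')
c=load('pics/w11.npz')
rep(c,'t20 (p4 550.3 -330.9 172.9)',[(110,27),(137,27),(146,142),(121,143)],41)
rep(c,'t30 (p3 574.2 -248.8 172.9)',[(199,43),(238,42),(239,157),(205,160)],51)
rep(c,'t40 (p2 581.2 -170.4 172.7)',[(285,36),(333,35),(333,156),(286,156)],61)
E
```

```text
t20 (p4 550.3 -330.9 172.9) [ 549.7 -328. ] sides [23. 98. 23. 99.] long deg 172.2
t30 (p3 574.2 -248.8 172.9) [ 574.  -247.8] sides [33. 97. 31. 99.] long deg 172.4
t40 (p2 581.2 -170.4 172.7) [ 580.4 -171. ] sides [39. 99. 41. 98.] long deg 174.3
```

View pics/w11c.png

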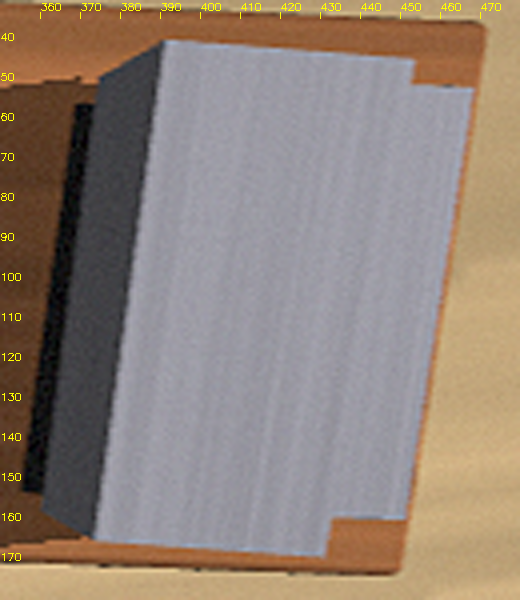

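View pics/topboard2.png

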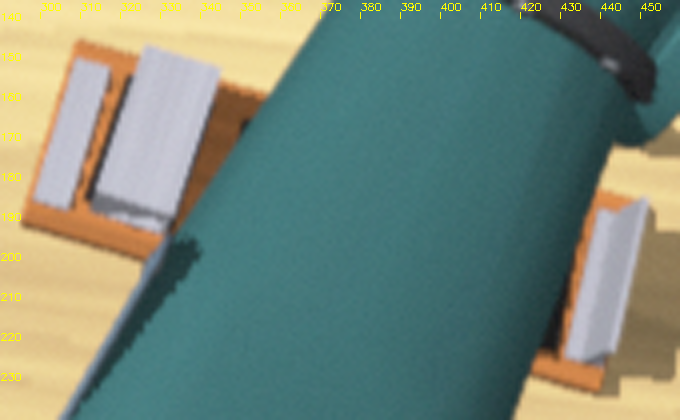

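```bash
python3 - <<'E'
from h import *
c=load('pics/w11.npz')
rep(c,'t50 (p1 600 -88.3 169)',[(390.5,40.5),(453.5,45),(431,169),(373.5,164.5)],71)
c=eyes.camera('top')
rep(c,'top t50 (p1 598.8 -93.1 -12)',[(290+x/4,135+y/4) for x,y in [(148,45),(221,66),(174,217),(95,196)]],71)
print(monitor.get_state()['joint_velocities'].round(3))
from bench import job
print(job.job_done())
E
```

```text
t50 (p1 600 -88.3 169) [598.8 -88.6] sides [ 51. 100.  50.  99.] long deg 168.6
top t50 (p1 598.8 -93.1 -12) [597.3 -92.7] sides [ 47. 101.  49. 102.] long deg -11.4
[-0.004  0.005 -0.004 -0.    -0.001 -0.   ]
the job is handed in; nothing more can be done
None
```

All four tubes are on their pads in the right order, and I handed the job in at about 30 s. Counting from the upright end plate (the end away from the bin), the pads carry the 20, 30, 40 and 50 mm tubes. I lifted tube_40 off tube_20 first; the tape and the turquoise look-alikes were left alone.

| Tube | Centre off its pad (mm) | Angle off its pad (deg) |
|---|---|---|
| tube_20 | 3.0 | 0.7 |
| tube_30 | 1.0 | 0.5 |
| tube_40 | 1.0 | 1.6 |
| tube_50 | 1.2 | 0.4 |

These come from the last wrist-camera picture, against limits of 12 mm and 11 degrees. At hand-in the gripper was open, clear above the board, with near-zero force.

- **Camera disagreement:** the top camera reads about 4 mm lower in y than the wrist camera. It shifts tubes and pads alike, so their relative positions agree to within about 3 mm.
- **Not double-checked:** at the end the arm hid tubes 20, 30 and 40 from the top camera. tube_20 and tube_40 had been checked by it earlier; tube_30's final position rests on the wrist camera alone.

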